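# Release the slag tray of the fume filter box

## Task

Take the release pin out of its rack and push it down through the small hole in the lid of the blue fume filter box, gently, until the hidden spring latch lets go and the slag tray springs out. Then draw the pin out and hang it back in its rack, upright and fully seated. Do not force the latch, and leave the tools and the piece of angle iron where they lie.

Things in the scene. Friction and masses are not known exactly. Their poses are not given: they have to be found in the camera images.
- pin: Release pin, loose, 90 g, upright in the rack: a round steel rod 7 mm in diameter, 75 mm long (tip chamfered over 2 mm), below a round black handle 18 mm in diameter, 55 mm long. Origin at the centre of the rod's tip; z runs up the rod: flat shoulder under the handle at z = 75 mm, handle top at 130 mm. Its yaw has no meaning.
- pin_handle (a point): Point on the pin's axis inside the handle, 107 mm above the tip, a good place to grip.
- rack: Pin rack, fixed to the bench: an aluminium bridge 60 x 70 mm (x, y) and 100 mm high, a 6 mm top plate on two side legs at its +y and -y ends. Origin at the centre of its underside, z up.
- rack_hole (a point): Centre of the rack's hole (11 mm in diameter, through the plate) at the top face of the plate, 100 mm above the bench, z up. With the pin fully seated its tip is 75 mm below this point.
- housing: Fume filter box, fixed: blue painted steel, 150 mm deep (x), 190 wide (y), 110 high. Origin at the centre of its underside, z up; its front, with the tray, faces its own -x. On the lid's rear -y quarter stands a blind steel pipe collar 72 mm across, 14 mm high (not the access hole). More than 20 N between pin and box, lid or latch, or 5 N from the fingers, damages it.
- hole (a point): Centre of the access hole (10 mm wide, lid 3 mm thick) at the lid's top face, 110 mm above the bench; 20 mm in front (-x) and 45 mm to the +y side of the lid's centre. Hidden under it: a latch plate, 16 to 38 mm below the lid's top (differs from box to box). Pushed down it resists from 2 N, growing; it lets go at 7 to 8 mm travel with 6 to 10 N; hard end stop at about 9 mm.
- tray (a joint): How far the slag tray stands out of the box's front, in m: 0 to 0.001 latched shut, 0.045 fully out. Once the latch lets go a damped spring drives it out by itself in about a second, no pulling needed; hold the latch down for the first half second.
- tray_front (a point): Centre of the tray's front panel, 34 mm above the bench; a steel bar handle stands 35 mm before it. It moves out along the box's -x.
- hammer: Bystander: hammer with a wooden handle lying on the bench beyond the work.
- brush: Bystander: brush with a wooden handle lying on the bench beyond the work.
- angle: Bystander: piece of dark steel angle, 100 x 40 x 40 mm, on the bench to the robot's right.
There are look-alikes about, which are no part of the job. Leave any pink or red look-alike of the pin alone.

How it is judged:
On the way, in this order (a step that is already met when the one before it is completed fails the run):
1. the pin is lifted out of the rack (z of pin in the frame of rack_hole above 0 m), for 0.1 s.
2. with the pin's tip at least 15 mm down the access hole, the tray comes out by more than 10 mm (z of pin in the frame of hole below -0.015 m and horizontal distance between pin and hole below 0.008 m and value of joint tray above 0.01 m), for 0.1 s.
At the end, for the whole second after the job is handed in: The tray stands at least 35 mm out, and the pin hangs at rest in its rack: tip 70 to 80 mm below the rack hole, handle within 10 mm of its axis, upright within 0.12 rad (value of joint tray above 0.035 m and z of pin in the frame of rack_hole between -0.08 and -0.07 m and horizontal distance between pin_handle and rack_hole below 0.01 m and angle between pin's own z axis and vertical below 0.12 rad and linear speed of pin below 0.02 m/s); the robot touches nothing.
It fails at once if the pin and the box press on each other with more than 20 N (contact force between pin and housing above 20 N).
It fails at once if the fingers press on the box or its tray with more than 5 N (contact force between the fingers and housing above 5 N).
It fails at once if the hammer is moved by more than 30 mm (distance of hammer from where it was at the start of the episode above 0.03 m).
It fails at once if the brush is moved by more than 30 mm (distance of brush from where it was at the start of the episode above 0.03 m).
It fails at once if the angle iron is moved by more than 30 mm (distance of angle from where it was at the start of the episode above 0.03 m).
It also fails if it takes over 61 s, if anything falls off the work surface, if the arm or the gripper's body presses on something with over 40 N, if the wrist force passes 120 N, or if a joint passes its speed limit or range.

## Robot

A 6-joint arm with a two-finger parallel gripper is mounted at the origin on the work surface. World frame = base frame: x ahead of the robot, y to its left, z up, the work surface at z = 0. Lengths are in m, angles in rad, forces in N, time in s.
With the tool pointing down it reaches from about 0.325 to 0.85 m from the base axis. Payload 15.5 kg.
Tool frame: the origin (TCP) lies midway between the tips of the shut fingers; the grasp point (between the pads) lies behind it (robot.grip_depth is the y of the grasp point in the tool frame, in m); y points along the fingers, z is the direction in which the jaws open and shut, and the axes are right-handed (so a half turn about y gives the same grasp; the last joint's range is limited). The gripper opens to 91 mm and grips with 3 to 60 N. Pads are 32 mm wide; open, the fingers measure 118 mm over their backs; the gripper's body (76 mm by 178 mm) begins 60 mm behind the grasp point.
Start: joints at [1.079, 0.494, 1.345, -0, 1.302, -0.096], TCP at [0.242, 0.576, 0.188] pointing down, gripper open.
Joint ranges: [-2.91, 2.91], [-0.82, 2.16], [0.22, 2.67], [-1.22, 4.37], [0.12, 2.79], [-3.08, 3.08]. Speed limits (rad/s): [1.89, 1.89, 2.57, 3.01, 3.01, 3.01].

## Interface

Orientations are given as a unit quaternion [w, x, y, z].
In Python, from bench import robot gives the robot as it stands.
- The arm moves only by the tool move_arm, never from a script. Its argument "motion" is a list of rows, each a list of 2 entries, a list of its own where there are three numbers: the shift along the tool's x, y, z each as a share of 0.02 m, from -1 to 1, then the turn, a rotation vector about the tool's x, y, z each as a share of 0.12 rad, from -1 to 1. In form: [[[tx, ty, tz], [ax, ay, az]], ...]. A call has 1 to 20 rows; each row shifts and turns the commanded pose from where the row before left it, along the tool's axes as they then stand; what a row does not reach is not made up. A row lasts 1/12 s, in which the tool goes at most 41.7 mm and 7.16 degrees, less where a joint would pass 70% of its speed; a pose out of reach is approached as far as the arm can. A call with a number of a shift or a turn outside -1 to 1 is refused whole. A call with a gripper value outside its range is refused whole. "grip" is the gripper command: -1 is shut, 1 is fully open, values between are in proportion, set as the call begins (left out, the last holds). The fingers move at their own pace and stop on an object; "force" is the grip in N (left out, the last holds). Time passes only in rows, so rows that do not move let the fingers close. It gives the time, the measured TCP pose, the force and the opening at its end, in the units of the state.
- robot.state(): the state, without advancing time (a new reading comes with each control period).
- robot.read_camera(name): name is "side" or "top"; returns a dict with "color" (400x640x3 uint8, blue, green, red), "intrinsics" (3x3 intrinsics, pixels), "T" (4x4, takes a point from camera to world coordinates). Camera axes: x right, y down, z forward; pixel columns grow to the right and rows downward; lengths in m; the calibration is good to about 2 mm. A picture is of the moment at which its call begins. There is no depth.
- robot.close_job(): hands the job in, once; it reports no verdict.
The state is a dict: "time_s": time; "joints": joint angles; "joint_vel": joint speeds; "effort": joint torques, N m; "position": TCP position; "eef_rot": TCP orientation; "ft_force": force on the tool from outside, world axes, zero at the start; "torque": the same for the moment, N m; "finger_gap": finger opening in m.
Only numpy, scipy, OpenCV 4.12 (cv2) and the standard library are available. Lean on these libraries where they do the work, as an engineer would, in place of code of your own. Each camera call takes 0.05 s, during which the arm holds its last target. There are 200 camera calls.

## Working session

There is one attempt and no reset: what is moved stays moved. The work goes in short steps, Python scripts to look and compute and a tool call to move; the robot and the scene stay as the last step left them, time stands still between calls to the robot, and variables do not carry over. Pictures are saved under pics/ and viewed, about 8 in all and at most 12, crops included, and the job is handed in when it is done.

Besides the shell and the picture viewer there is one more tool, called after "Request:" as name(argument=value, ...) on one line, values as JSON. move_arm: Moves the arm, as the interface text tells. Shift numbers are shares of 0.02 m and turn numbers shares of 0.12 rad, none past 1 either way. Its arguments: {"type":"object","properties":{"motion":{"type":"array"},"grip":{"type":"number"},"force":{"type":"number"}},"required":["motion"]}

```bash
mkdir -p pics; ls; python3 - <<'E'
from bench import robot
import cv2,numpy as np
s=robot.state(); print({k:np.round(v,4).tolist() for k,v in s.items()}); print(robot.grip_depth)
for n in("side","top"):
    c=robot.read_camera(n); cv2.imwrite(f"pics/{n}0.png",c["color"]); np.savez(f"{n}.npz",K=c["intrinsics"],T=c["T"]); print(n,np.round(c["intrinsics"],1).tolist(),np.round(c["T"],3).tolist())
E
```

```text
pics
{'time_s': 0.0, 'joints': [1.0785, 0.4942, 1.3461, -0.0, 1.3025, -0.0955], 'joint_vel': [-0.0008, -0.0006, -0.0, 0.0, -0.0003, 0.0], 'effort': [-0.0027, -87.8788, -38.185, 0.0704, 0.0535, -0.0001], 'position': [0.2414, 0.5761, 0.1871], 'eef_rot': [-0.6928, 0.6936, -0.1395, 0.1392], 'ft_force': [-0.1912, 0.5615, -0.1576], 'torque': [0.0269, -0.0071, -0.039], 'finger_gap': 0.0915}
-0.0188
side [[485.9, 0.0, 317.6], [0.0, 485.9, 195.8], [0.0, 0.0, 1.0]] [[0.944, -0.231, 0.237, 0.349], [-0.331, -0.652, 0.682, -0.838], [-0.003, -0.722, -0.692, 0.837], [0.0, 0.0, 0.0, 1.0]]
top [[427.8, 0.0, 321.6], [0.0, 427.8, 196.8], [0.0, 0.0, 1.0]] [[0.006, -0.996, 0.088, 0.481], [-1.0, -0.008, -0.02, -0.125], [0.02, -0.088, -0.996, 1.365], [0.0, 0.0, 0.0, 1.0]]
```

View pics/side0.png

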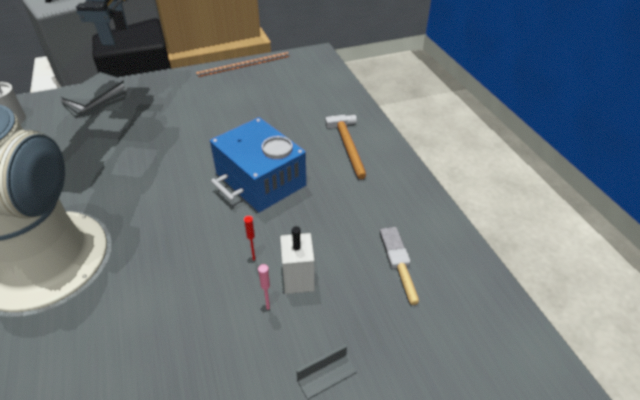

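View pics/top0.png

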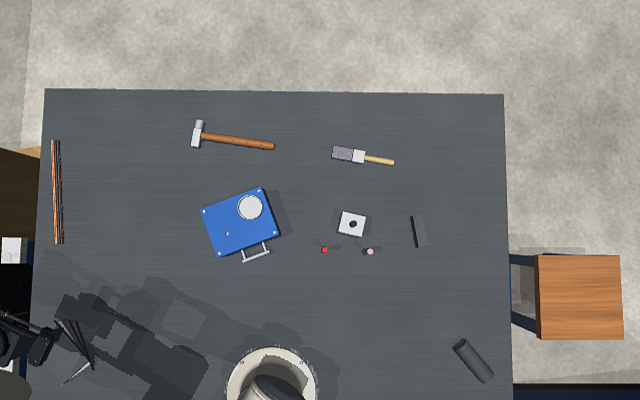

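Side: blue box around (258,165), hole candidate at (239,141), collar (277,147). Pin candidates: black handle in the rack (296,239), red look-alike (250,228) and pink look-alike (264,275), both on the bench. Only the black one stands in the aluminium rack, so it fits the description. Top: pin (352,224), red (325,250), pink (369,252), collar (250,207), hole about (228,234). I'll confirm in one enlarged crop.

```bash
python3 - <<'E'
import cv2,numpy as np
s=cv2.imread("pics/side0.png");t=cv2.imread("pics/top0.png")
r=lambda a:cv2.resize(a,(400,300),interpolation=cv2.INTER_CUBIC)
A=np.hstack([r(s[110:215,200:340]),r(s[210:315,230:370])])
B=np.hstack([r(t[180:270,190:310]),r(t[195:270,300:400])])
cv2.imwrite("pics/crop1.png",np.vstack([A,B]))
E
```

```text
(no output)
```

View pics/crop1.png

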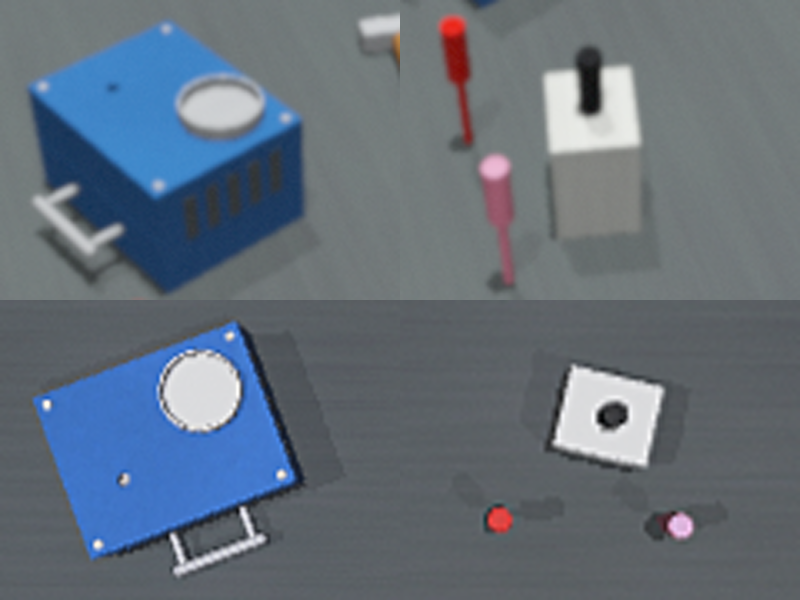

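The crop confirms it: the black-handled pin in the white rack (side 296,239) is the target, and red and pink are left alone. The hole is the small dark dot on the lid (side 239,140; top 227,234).

```bash
cat > h.py <<'E'
import cv2,numpy as np
from scipy.optimize import least_squares
C={n:np.load(f"{n}.npz") for n in("side","top")}
def ray(n,uv):
    d=C[n]["T"][:3,:3]@np.linalg.inv(C[n]["K"])@[uv[0],uv[1],1]; return C[n]["T"][:3,3],d
def plane(n,uv,z):
    o,d=ray(n,uv); return o+d*(z-o[2])/d[2]
def proj(n,p):
    T=C[n]["T"]; q=C[n]["K"]@(T[:3,:3].T@(np.asarray(p)-T[:3,3])); return q[:2]/q[2]
def tri(us,ut):
    A=[];b=[]
    for n,u in(("side",us),("top",ut)):
        o,d=ray(n,u); d=d/np.linalg.norm(d); M=np.eye(3)-np.outer(d,d); A.append(M); b.append(M@o)
    p=np.linalg.lstsq(np.vstack(A),np.hstack(b),rcond=None)[0]
    return p,[np.round(proj("side",p)-us,2),np.round(proj("top",p)-ut,2)]
def blobs(m,off,amin=3):
    n,l,st,c=cv2.connectedComponentsWithStats(m.astype(np.uint8))
    return [(int(st[i,4]),(c[i]+off).round(2).tolist()) for i in range(1,n) if st[i,4]>=amin]
E
python3 - <<'E'
from h import *
I={n:cv2.imread(f"pics/{n}0.png") for n in C}
# screws & hole on lid: deviation from local median
for n,(x0,y0,x1,y1) in {"side":(205,112,310,185),"top":(198,182,285,262)}.items():
    g=I[n][y0:y1,x0:x1].astype(float); sat=g[...,0]-g[...,2]
    med=cv2.medianBlur(np.clip(g[...,2],0,255).astype(np.uint8),11).astype(float)
    d=g[...,2]-med
    print(n,"bright",blobs(d>35,(x0,y0),2))
    gg=g[...,0]; md=cv2.medianBlur(gg.astype(np.uint8),11).astype(float)
    print(n,"dark",[b for b in blobs(md-gg>25,(x0,y0),2)])
# rack top, pin black
for n,(x0,y0,x1,y1) in {"side":(275,220,325,300),"top":(330,200,375,245)}.items():
    g=I[n][y0:y1,x0:x1]; mx=g.max(2)
    print(n,"black",blobs(mx<45,(x0,y0)))
    m=(g.min(2)>175).astype(np.uint8); m=cv2.morphologyEx(m,cv2.MORPH_CLOSE,np.ones((9,9)))
    c=max(cv2.findContours(m,0,1)[0],key=cv2.contourArea)
    print(n,"top plate",cv2.contourArea(c),(cv2.minAreaRect(c)),(cv2.approxPolyDP(c,3,True)[:,0]+[x0,y0]).tolist())
E
```

```text
side bright [(7, [257.71, 120.0]), (10, [214.8, 140.0]), (5, [261.4, 146.2]), (7, [290.29, 146.0]), (4, [264.0, 149.0]), (12, [299.5, 151.0]), (19, [255.0, 174.47]), (38, [222.89, 176.61]), (13, [213.62, 180.23])]
side dark [(76, [274.16, 140.08]), (8, [238.88, 140.12]), (5, [212.0, 146.0]), (123, [277.2, 154.61]), (2, [304.0, 155.5]), (11, [295.82, 166.27]), (7, [288.57, 169.86]), (6, [281.33, 173.5]), (6, [296.33, 173.5]), (7, [217.0, 175.0]), (6, [289.17, 177.17]), (12, [273.75, 179.25]), (5, [282.0, 181.0]), (8, [221.5, 181.25]), (10, [266.1, 181.6])]
top bright [(10, [258.3, 190.3]), (2, [246.5, 195.0]), (3, [252.0, 195.0]), (27, [239.59, 209.04]), (2, [244.5, 196.5]), (36, [257.56, 209.11]), (7, [203.71, 211.0]), (4, [247.5, 218.0]), (9, [274.0, 232.0]), (9, [227.11, 233.56]), (127, [254.61, 253.77]), (9, [219.0, 253.0])]
top dark [(207, [260.43, 230.74]), (102, [252.67, 205.8]), (2, [205.0, 210.5]), (2, [247.5, 219.0]), (2, [250.5, 219.0]), (8, [225.75, 233.88]), (5, [266.0, 247.0]), (3, [270.0, 251.0]), (8, [245.75, 255.12]), (2, [247.5, 261.0])]
side black [(86, [295.95, 239.74])]
side top plate 668.0 ((21.61724090576172, 27.906898498535156), (28.152420043945312, 31.640329360961914), 85.2363510131836) [[309, 233], [301, 234], [300, 250], [291, 249], [290, 235], [281, 236], [283, 263], [313, 260]]
top black [(6, [350.67, 224.83])]
top top plate 431.5 ((21.695083618164062, 23.545902252197266), (23.36201286315918, 20.441761016845703), 13.240520477294922) [[343, 211], [339, 230], [361, 235], [365, 217]]
```

```bash
python3 - <<'E'
from h import *
S=[(257.71,120),(214.8,140),(255,174.47),(299.5,151)]
T=[(258.3,190.3),(203.71,211),(219,253),(274,232)]
# match: side far(257.7,120)=? print world of each on z=.11
for s in S: print("s",plane("side",s,.111).round(4))
for t in T: print("t",plane("top",t,.111).round(4))
ps=np.mean([plane("side",s,.111) for s in S],0); pt=np.mean([plane("top",t,.111) for t in T],0)
print("centre",ps.round(4),pt.round(4))
# correct matching by nearest
P=[]
for s in S:
    a=plane("side",s,.111); t=min(T,key=lambda t:np.linalg.norm(plane("top",t,.111)-a)); p,e=tri(s,t); P.append(p); print(p.round(4),e)
P=np.array(P); c=P.mean(0); print("c",c.round(4))
print("hole",[ (tri((239.0,140.3),t)[0].round(4),tri((239.0,140.3),t)[1]) for t in((226.7,233.7),)])
print("hole planes",plane("side",(239.,140.3),.11).round(4),plane("top",(226.7,233.7),.11).round(4))
R=[(343,211),(339,230),(361,235),(365,217)]; r=np.array([plane("top",(np.array(u)+0),.1) for u in R]); print("rack top",r.round(4),r.mean(0).round(4))
rs=[(281,236),(309,233),(313,260),(283,263)]; r=np.array([plane("side",u,.1) for u in rs]); print("rack side",r.round(4),r.mean(0).round(4))
# handle dark with relative threshold in both views
for n,(x0,y0,x1,y1) in {"side":(288,222,304,254),"top":(343,215,362,232)}.items():
    g=cv2.imread(f"pics/{n}0.png")[y0:y1,x0:x1].max(2); print(n); print(g)
E
```

```text
s [0.5457 0.1967 0.111 ]
s [0.4253 0.1494 0.111 ]
s [ 0.4872 -0.0086  0.111 ]
s [0.6082 0.0387 0.111 ]
t [0.61   0.0362 0.111 ]
t [0.5479 0.1938 0.111 ]
t [0.4266 0.1461 0.111 ]
t [ 0.4882 -0.0118  0.111 ]
centre [0.5166 0.094  0.111 ] [0.5182 0.0911 0.111 ]
[0.5465 0.1935 0.113 ] [array([ 0.54, -0.05]), array([-0.1 ,  0.47])]
[0.4259 0.1457 0.1136] [array([ 0.35, -0.02]), array([-0.05,  0.29])]
[ 0.4874 -0.0119  0.1138] [array([ 0.33, -0.03]), array([-0.05,  0.25])]
[0.6087 0.0362 0.1129] [array([ 0.47, -0.06]), array([-0.09,  0.37])]
c [0.5171 0.0909 0.1134]
hole [(array([0.4815, 0.125 , 0.1134]), [array([ 0.36, -0.03]), array([-0.06,  0.3 ])])]
hole planes [0.4813 0.1297 0.11  ] [0.4824 0.1255 0.11  ]
rack top [[ 0.5515 -0.2138  0.1   ]
 [ 0.4953 -0.2021  0.1   ]
 [ 0.481  -0.2671  0.1   ]
 [ 0.5342 -0.2791  0.1   ]] [ 0.5155 -0.2405  0.1   ]
rack side [[ 0.4931 -0.197   0.1   ]
 [ 0.5489 -0.2082  0.1   ]
 [ 0.534  -0.2768  0.1   ]
 [ 0.4774 -0.2645  0.1   ]] [ 0.5134 -0.2366  0.1   ]
side
[[120 120 121 122 120 119 120 119 120 122 121 121 122 122 122 119]
 [122 121 123 123 121 120
[... 2734 characters left out ...]
  14  65  65  65  62  51  73 230 227 221 221
  221]
 [221 220 221 221 224 242  82   7  64  69  67  61  49  60 228 226 221 221
  221]
 [221 221 221 220 224 239  96  13  30  65  59  49  23 138 227 224 220 221
  221]
 [220 220 220 220 221 230 218 123  40  34  66  92 204 220 226 223 220 221
  222]
 [221 220 221 221 221 224 234 157 137 139 137 207 232 227 223 221 221 221
  224]
 [221 220 220 221 220 221 226 214 217 219 216 228 225 222 221 221 221 220
  224]
 [221 221 221 221 222 221 222 224 224 226 224 223 221 220 220 220 221 221
  225]
 [223 222 221 221 221 221 220 221 222 221 221 221 221 220 221 220 221 222
  227]
 [232 230 227 224 222 223 222 221 221 221 220 221 221 221 220 221 220 222
  232]]
```

```bash
cat >> h.py <<'E'
from scipy.spatial.transform import Rotation as Ro
def pose(s):
    q=np.array(s["eef_rot"]); return np.array(s["position"]),Ro.from_quat(q[[1,2,3,0]])
def plan(s,target,Rt=None):
    "tool-frame shift (units of .02) and rotvec (units .12)"
    p,R=pose(s); d=R.inv().apply(np.array(target)-p)/.02
    w=(R.inv()*Rt).as_rotvec()/.12 if Rt is not None else np.zeros(3)
    return d.round(2),w.round(2)
E
python3 - <<'E'
from h import *
from bench import robot
s=robot.state(); p,R=pose(s); print(R.as_matrix().round(3))
for yaw in(-1,1):
  Rt=Ro.from_matrix(np.array([[0,0,0]]*3)+np.array([[-yaw,0,0],[0,0,-yaw],[0,-1,0]],float)) # y down, z=+-y
  print(yaw,Rt.as_matrix().round(1).tolist(),np.linalg.det(Rt.as_matrix()),plan(s,(.5145,-.239,.23),Rt))
for n,z in(("red",.13),("pink",.13)): print(n,plane("top",(325,250) if n=="red" else (370,252),z).round(3))
E
```

```text
[[ 0.922 -0.     0.386]
 [-0.386 -0.001  0.922]
 [-0.    -1.    -0.001]]
-1 [[1.0, 0.0, 0.0], [0.0, 0.0, 1.0], [0.0, -1.0, 0.0]] 0.9999999999999993 (array([ 28.35,  -2.11, -32.31]), array([ 0.01, -3.31, -0.  ]))
1 [[-1.0, 0.0, 0.0], [0.0, 0.0, -1.0], [-0.0, -1.0, 0.0]] 0.9999999999999993 (array([ 28.35,  -2.11, -32.31]), array([0.000e+00, 2.287e+01, 1.000e-02]))
red [ 0.438 -0.16   0.13 ]
pink [ 0.433 -0.29   0.13 ]
```

Request:
move_arm(motion=[[[0,-0.5,0],[0,-0.83,0]],[[0,-0.5,0],[0,-0.83,0]],[[0,-0.5,0],[0,-0.83,0]],[[0,-0.65,0],[0,-0.82,0]],[[0.34,0,-1],[0,0,0]],[[0.34,0,-1],[0,0,0]],[[0.34,0,-1],[0,0,0]],[[0.34,0,-1],[0,0,0]],[[0.34,0,-1],[0,0,0]],[[0.34,0,-1],[0,0,0]],[[0.34,0,-1],[0,0,0]],[[0.34,0,-1],[0,0,0]],[[0.34,0,-1],[0,0,0]],[[0.34,0,-1],[0,0,0]],[[0.34,0,-1],[0,0,0]],[[0.34,0,-1],[0,0,0]],[[0.34,0,-1],[0,0,0]],[[0.34,0,-1],[0,0,0]],[[0.34,0,-1],[0,0,0]],[[0.34,0,-1],[0,0,0]]], grip=0, force=15)

```text
time_s: 1.77
position: [0.3505, 0.2554, 0.2305]
eef_rot: [-0.707, 0.707, 0.0, -0.0]
ft_force: [0.0, 0.5, -0.7]
finger_gap: 0.0455
```

Request:
move_arm(motion=[[[0.34,0,-1],[0,0,0]],[[0.34,0,-1],[0,0,0]],[[0.34,0,-1],[0,0,0]],[[0.34,0,-1],[0,0,0]],[[0.34,0,-1],[0,0,0]],[[0.34,0,-1],[0,0,0]],[[0.34,0,-1],[0,0,0]],[[0.34,0,-1],[0,0,0]],[[0.34,0,-1],[0,0,0]],[[0.34,0,-1],[0,0,0]],[[0.34,0,-1],[0,0,0]],[[0.34,0,-1],[0,0,0]],[[0.34,0,-1],[0,0,0]],[[0.34,0,-1],[0,0,0]],[[0.34,0,-1],[0,0,0]],[[0.34,0,-1],[0,0,0]],[[0.34,0,-1],[0,0,0]],[[0.34,0,-1],[0,0,0]],[[0.34,0,-1],[0,0,0]],[[0.34,0,-1],[0,0,0]]])

```text
time_s: 3.43
position: [0.4866, -0.1445, 0.2304]
eef_rot: [0.707, -0.707, 0.0, 0.0]
ft_force: [0.0, 0.8, -0.3]
finger_gap: 0.0455
```

Request:
move_arm(motion=[[[0.3,0,-1],[0,0,0]],[[0.2,0,-1],[0,0,0]],[[0,0,-1],[0,0,0]],[[0,0,-0.8],[0,0,0]],[[0,0,0],[0,0,0]],[[0,0,0],[0,0,0]]])

```text
time_s: 3.93
position: [0.4963, -0.2198, 0.2302]
eef_rot: [0.707, -0.707, 0.001, -0.0]
ft_force: [0.3, -0.1, -0.2]
finger_gap: 0.0456
```

```bash
python3 - <<'E'
from h import *
from bench import robot
s=robot.state(); p,R=pose(s); print(s["time_s"],p.round(4),s["joints"],R.as_matrix().round(3).tolist(),s["finger_gap"],np.round(s["ft_force"],2))
Rt=Ro.from_matrix([[1,0,0],[0,0,1],[0,-1,0]]); print(plan(s,(.5145,-.239,.113),Rt))
for n in C: cv2.imwrite(f"pics/{n}1.png",robot.read_camera(n)["color"])
# handle top triangulation from first pictures
print(tri((295.9,230.5),(352.8,223.6)))
a=cv2.imread("pics/side1.png");b=cv2.imread("pics/top1.png")
r=lambda a:cv2.resize(a,(400,400),interpolation=cv2.INTER_CUBIC)
cv2.imwrite("pics/crop2.png",np.hstack([r(a[160:300,230:370]),r(b[160:300,280:420])]))
E
```

```text
3.9333 [ 0.4963 -0.2198  0.2302] [-5.26935900e-01  3.37104351e-01  1.48751539e+00  8.27539193e-05
  1.31783103e+00 -2.09685509e+00] [[1.0, -0.001, 0.001], [-0.001, 0.001, 1.0], [-0.001, -1.0, 0.001]] 0.04556511553761823 [ 0.31 -0.09 -0.22]
(array([ 0.91,  5.86, -0.96]), array([-0.  , -0.01, -0.01]))
(array([ 0.5132748 , -0.23809639,  0.15183631]), [array([-0.11,  0.01]), array([ 0.02, -0.07])])
```

View pics/crop2.png

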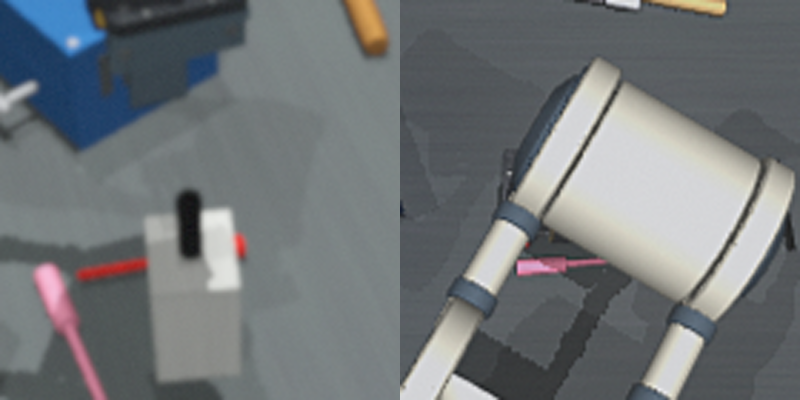

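The crop shows the jaws still above and behind the pin. The red and pink look-alikes have toppled by themselves: red lies through the bridge on the bench, pink lies beside it. The black handle is still upright and clear, so I'm going ahead.

Request:
move_arm(motion=[[[0.45,0,-0.47],[0,0,0]],[[0.44,0,-0.47],[0,0,0]],[[0,0,0],[0,0,0]],[[0,0.8,0],[0,0,0]],[[0,0.8,0],[0,0,0]],[[0,0.8,0],[0,0,0]],[[0,0.8,0],[0,0,0]],[[0,0.8,0],[0,0,0]],[[0,0.8,0],[0,0,0]],[[0,0.6,0],[0,0,0]],[[0,0.46,0],[0,0,0]],[[0,0,0],[0,0,0]],[[0,0,0],[0,0,0]]])

```text
time_s: 5.12
position: [0.5143, -0.2377, 0.1135]
eef_rot: [0.707, -0.707, -0.0, 0.001]
ft_force: [0.1, 0.2, 0.6]
finger_gap: 0.0455
```

```bash
python3 - <<'E'
from h import *
from bench import robot
s=robot.state(); p,R=pose(s); print(s["time_s"],p.round(4),np.round(s["ft_force"],2))
a=robot.read_camera("side")["color"]; cv2.imwrite("pics/side2.png",a)
cv2.imwrite("pics/crop3.png",cv2.resize(a[160:300,220:400],(720,560),interpolation=cv2.INTER_CUBIC))
E
```

```text
5.1167 [ 0.5143 -0.2377  0.1135] [0.1  0.17 0.55]
```

View pics/crop3.png

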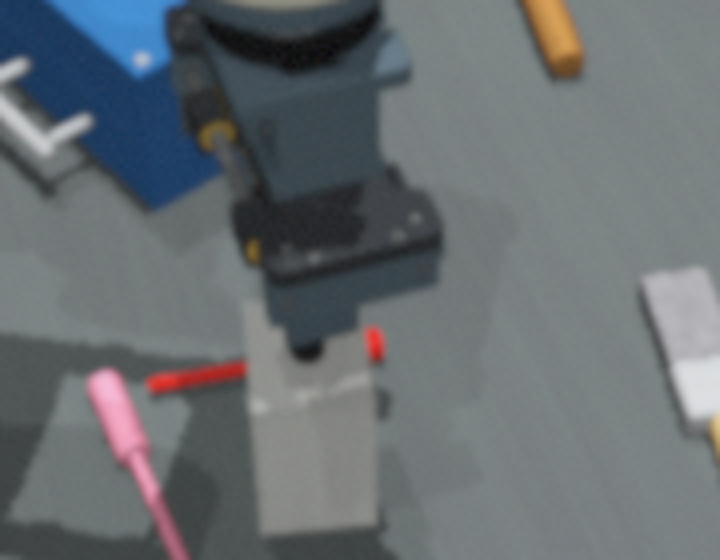

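The fingers straddle the handle, whose bottom shows at crop (307,350). The red one hasn't moved. Closing now, then lifting.

Request:
move_arm(motion=[[[0,0,0],[0,0,0]],[[0,0,0],[0,0,0]],[[0,0,0],[0,0,0]],[[0,0,0],[0,0,0]],[[0,0,0],[0,0,0]],[[0,0,0],[0,0,0]]], grip=-1, force=25)

```text
time_s: 5.67
position: [0.5146, -0.2384, 0.1137]
eef_rot: [-0.707, 0.707, 0.0, 0.0]
ft_force: [-0.6, -0.1, 4.1]
finger_gap: 0.0172
```

```bash
python3 - <<'E'
from bench import robot
import numpy as np
s=robot.state(); print(s["finger_gap"],np.round(s["ft_force"],2),np.round(s["position"],4),np.round(s["eef_rot"],4))
E
```

```text
0.01716334036175972 [-0.62 -0.09  4.08] [ 0.5146 -0.2384  0.1137] [-7.070e-01  7.072e-01  3.000e-04  0.000e+00]
```

Request:
move_arm(motion=[[[0,-0.3,0],[0,0,0]],[[0,-0.6,0],[0,0,0]],[[0,-0.7,0],[0,0,0]],[[0,-0.7,0],[0,0,0]],[[0,-0.7,0],[0,0,0]],[[0,-0.8,0],[0,0,0]],[[0,-0.8,0],[0,0,0]],[[0,-0.8,0],[0,0,0]],[[0,-0.8,0],[0,0,0]],[[0,-0.5,0],[0,0,0]],[[0,-0.3,0],[0,0,0]],[[0,0,0],[0,0,0]]])

```text
time_s: 6.67
position: [0.5148, -0.2385, 0.2545]
eef_rot: [-0.707, 0.707, 0.001, 0.0]
ft_force: [-0.1, 0.2, -2.2]
finger_gap: 0.0173
```

```bash
python3 - <<'E'
from h import *
from bench import robot
s=robot.state(); p,R=pose(s); print(s["time_s"],p.round(4),np.round(s["ft_force"],2),s["finger_gap"])
print(plan(s,(.482,.127,.2537)))
a=robot.read_camera("side")["color"]; cv2.imwrite("pics/side3.png",a)
cv2.imwrite("pics/crop4.png",cv2.resize(a[120:280,220:380],(560,560),interpolation=cv2.INTER_CUBIC))
E
```

```text
6.6667 [ 0.5148 -0.2385  0.2545] [-0.11  0.15 -2.15] 0.017315725719658465
(array([-1.64,  0.02, 18.27]), array([0., 0., 0.]))
```

View pics/crop4.png

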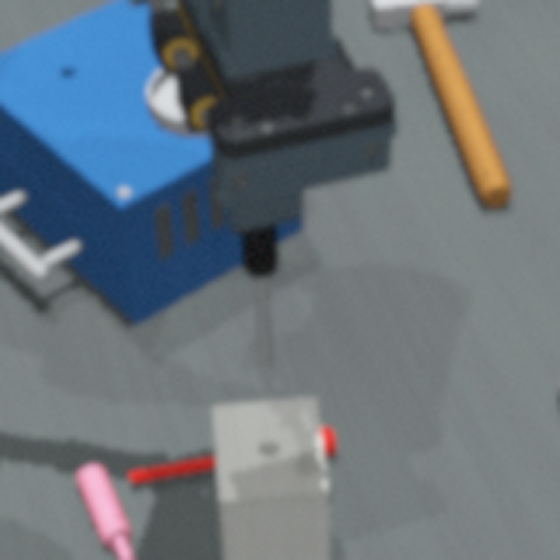

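Pin held upright: its tip is at about side px (296,226), and the empty rack hole shows at about (296.6,248). Moving over the lid hole.

Request:
move_arm(motion=[[[-0.08,0,0.5],[0,0,0]],[[-0.08,0,0.8],[0,0,0]],[[-0.08,0,1],[0,0,0]],[[-0.08,0,1],[0,0,0]],[[-0.08,0,1],[0,0,0]],[[-0.08,0,1],[0,0,0]],[[-0.08,0,1],[0,0,0]],[[-0.08,0,1],[0,0,0]],[[-0.08,0,1],[0,0,0]],[[-0.08,0,1],[0,0,0]],[[-0.08,0,1],[0,0,0]],[[-0.08,0,1],[0,0,0]],[[-0.08,0,1],[0,0,0]],[[-0.08,0,1],[0,0,0]],[[-0.08,0,1],[0,0,0]],[[-0.08,0,1],[0,0,0]],[[-0.08,0,1],[0,0,0]],[[-0.08,0,1],[0,0,0]],[[-0.08,0,0.7],[0,0,0]],[[-0.08,0,0.27],[0,0,0]]])

```text
time_s: 8.38
position: [0.4807, 0.1296, 0.2528]
eef_rot: [0.707, -0.707, -0.0, 0.001]
ft_force: [-0.3, -0.2, -0.7]
finger_gap: 0.0176
```

Request:
move_arm(motion=[[[0,0.6,0],[0,0,0]],[[0,0.6,0],[0,0,0]],[[0,0.3,0],[0,0,0]],[[0,0,0],[0,0,0]],[[0,0,0],[0,0,0]]])

```text
time_s: 8.8
position: [0.4819, 0.1271, 0.2233]
eef_rot: [-0.707, 0.707, -0.0, -0.0]
ft_force: [0.4, 0.2, -0.4]
finger_gap: 0.0173
```

```bash
python3 - <<'E'
from h import *
from bench import robot
s=robot.state(); p,R=pose(s); print(s["time_s"],p.round(4),np.round(s["ft_force"],2),s["finger_gap"])
tip=p-[0,0,.0887]; print("pred tip",tip.round(4),proj("side",tip),proj("top",tip))
print("pred hole px by (.482,.127,.11)",proj("side",(.482,.127,.11)))
I={n:robot.read_camera(n)["color"] for n in C}
for n in C: cv2.imwrite(f"pics/{n}4.png",I[n])
a=I["side"];b=I["top"]
cv2.imwrite("pics/crop5.png",np.hstack([cv2.resize(a[90:150,210:270],(480,480),interpolation=cv2.INTER_CUBIC),cv2.resize(b[190:260,190:260],(320,480)[:1]*2,interpolation=cv2.INTER_CUBIC) if 0 else cv2.resize(b[200:260,195:235],(320,480),interpolation=cv2.INTER_CUBIC)]))
E
```

```text
8.8 [0.4819 0.1271 0.2233] [ 0.36  0.17 -0.45] 0.017272596246542742
pred tip [0.4819 0.1271 0.1346] [238.2990885  132.71108425] [224.42262523 233.86040311]
pred hole px by (.482,.127,.11) [239.51942642 140.86744087]
```

View pics/crop5.png

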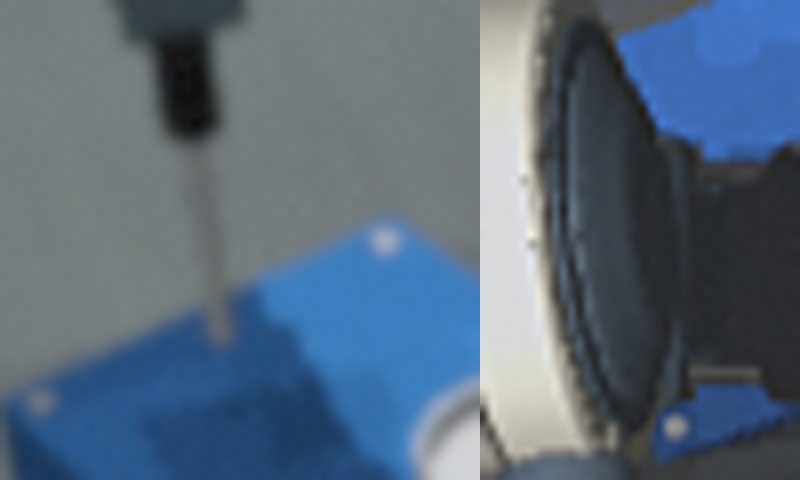

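Side view: the rod tip is at about px (237.8,133.1) against a predicted (238.3,132.7), hovering just above the hole, which is lost in shadow. The arm blocks the top view. I'll measure the side camera's bias on the rod and correct the hole position with it.

```bash
python3 - <<'E'
from h import *
a=cv2.imread("pics/side4.png").astype(float); z=cv2.imread("pics/side0.png").astype(float)
# rod: red-channel excess over row background, rows 124-135
p=np.array([.4819,.1271,.2233])
for r in range(108,137,2):
    row=a[r,225:250].mean(1) if r<124 else a[r,225:250,2]
    bg=np.median(row); w=np.abs(row-bg); w[w<.25*w.max()]=0
    k=np.argmax(w); w2=np.zeros_like(w); w2[max(k-3,0):k+4]=w[max(k-3,0):k+4]
    c=(w2*np.arange(225,250)).sum()/w2.sum()
    # predicted axis column at this row
    zs=np.linspace(.13,.25,241); q=np.array([proj("side",(p[0],p[1],h)) for h in zs]); pc=np.interp(r,q[::-1,1],q[::-1,0]) if q[0,1]<q[-1,1] else np.interp(r,q[::-1,1],q[::-1,0])
    print(r,c.round(2),pc.round(2),(c-pc).round(2),w.max())
print(a[128:141,232:244,2].astype(int))
g=z[134:147,232:246,:].max(2); print(g.astype(int))
E
```

```text
108 233.55 234.78 -1.23 32.66666666666667
110 234.18 235.07 -0.89 14.333333333333343
112 234.86 235.36 -0.49 16.0
114 234.62 235.64 -1.03 17.0
116 235.09 235.93 -0.83 14.0
118 235.61 236.21 -0.6 17.666666666666657
120 235.98 236.5 -0.51 17.0
122 236.06 236.78 -0.72 16.333333333333343
124 247.6 237.07 10.53 50.0
126 242.28 237.35 4.93 45.0
128 241.22 237.64 3.58 47.0
130 226.4 237.92 -11.52 58.0
132 226.0 238.21 -12.21 46.0
134 248.53 238.49 10.04 18.0
136 249.0 238.53 10.47 9.0
[[105  98  91  89 100  96  77  54  43  42  45  54]
 [ 88  75  68  79  93  98  81  56  40  39  40  47]
 [ 62  53  51  66  93  98  83  61  46  40  39  43]
 [ 44  42  45  63  87  95  87  60  45  36  40  39]
 [ 40  40  44  50  74  85  75  57  42  33  41  37]
 [ 39  39  36  43  57  64  59  46  42  39  38  37]
 [ 40  38  41  37  42  47  44  40  38  37  35  35]
 [ 41  42  42  42  43  42  42  39  39  38  34  38]
 [ 39  40  44  38  39  38  43  38  38  40  39  34]
 [ 41  41  40  42  40  41  41  40  36  36  34  35]
 [ 44  42  43  43  41  41  38  38  37  34  36  33]
 [ 42  41  38  43  41  36  37  32  31  35  33  29]
 [ 39  36  40  36  37  34  32  31  31  31  28  33]]
[[199 200 200 200 201 201 200 200 200 198 199 199 198 200]
 [199 199 200 201 200 200 201 200 200 199 199 199 198 199]
 [200 200 200 200 200 200 200 199 199 199 199 198 198 199]
 [200 200 200 200 199 199 199 199 199 198 200 199 200 200]
 [199 199 200 200 199 196 192 192 192 195 197 199 200 200]
 [199 199 200 199 197 186 173 171 174 182 194 198 199 199]
 [199 199 199 198 192 176 153 142 155 175 190 197 199 197]
 [201 200 200 199 193 177 157 152 164 179 191 197 197 197]
 [200 199 200 199 196 188 181 179 183 190 196 197 197 197]
 [200 199 199 199 197 196 193 193 194 196 198 198 197 198]
 [199 199 199 199 197 198 197 197 197 198 197 197 196 197]
 [198 198 199 198 198 198 198 198 198 197 197 197 197 197]
 [198 199 198 199 198 198 198 197 197 197 197 197 196 196]]
```

Request:
move_arm(motion=[[[0.04,0.3,-0.025],[0,0,0]],[[0,0.3,0],[0,0,0]],[[0,0.3,0],[0,0,0]],[[0,0.1,0],[0,0,0]],[[0,0.05,0],[0,0,0]],[[0,0,0],[0,0,0]],[[0,0,0],[0,0,0]]])

```text
time_s: 9.48
position: [0.4832, 0.1267, 0.2025]
eef_rot: [0.707, -0.707, -0.0, 0.0]
ft_force: [-0.3, -0.1, -0.6]
finger_gap: 0.017
```

Request:
move_arm(motion=[[[0,0.05,0],[0,0,0]],[[0,0.05,0],[0,0,0]],[[0,0,0],[0,0,0]]])

```text
time_s: 9.73
position: [0.4831, 0.1267, 0.2003]
eef_rot: [0.707, -0.707, -0.0, 0.0]
ft_force: [-0.7, 0.2, -0.5]
finger_gap: 0.0169
```

```bash
cat > st.py <<'E'
from bench import robot
import numpy as np,sys
s=robot.state(); p=np.array(s["position"])
print(round(s["time_s"],2),p.round(4),"tip",round(p[2]-.0887,4),"F",np.round(s["ft_force"],1),"M",np.round(s["torque"],3),round(s["finger_gap"],4))
E
python3 st.py
```

```text
9.73 [0.4831 0.1267 0.2003] tip 0.1116 F [-0.7  0.2 -0.5] M [ 0.028 -0.024  0.036] 0.0169
```

Request:
move_arm(motion=[[[0,0.03,0],[0,0,0]],[[0,0.03,0],[0,0,0]],[[0,0.03,0],[0,0,0]],[[0,0,0],[0,0,0]]])

```text
time_s: 10.07
position: [0.4831, 0.1266, 0.1985]
eef_rot: [-0.707, 0.707, 0.0, -0.0]
ft_force: [-0.2, 1.1, -0.2]
finger_gap: 0.0167
```

Request:
move_arm(motion=[[[0,0.03,0],[0,0,0]],[[0,0.03,0],[0,0,0]],[[0,0,0],[0,0,0]]])

```text
time_s: 10.32
position: [0.483, 0.1266, 0.1973]
eef_rot: [-0.707, 0.707, 0.0, -0.0]
ft_force: [0.5, -0.3, -1.7]
finger_gap: 0.017
```

```bash
python3 st.py
```

```text
10.32 [0.483  0.1266 0.1973] tip 0.1086 F [ 0.5 -0.3 -1.7] M [0.012 0.057 0.042] 0.017
```

Request:
move_arm(motion=[[[0,0.04,0],[0,0,0]],[[0,0.04,0],[0,0,0]],[[0,0,0],[0,0,0]]])

```text
time_s: 10.57
position: [0.483, 0.1266, 0.1956]
eef_rot: [-0.707, 0.707, 0.0, -0.0]
ft_force: [-0.2, -0.5, -1.7]
finger_gap: 0.0168
```

Request:
move_arm(motion=[[[0,0.04,0],[0,0,0]],[[0,0.04,0],[0,0,0]],[[0,0,0],[0,0,0]]])

```text
time_s: 10.82
position: [0.483, 0.1266, 0.1941]
eef_rot: [-0.707, 0.707, 0.0, -0.0]
ft_force: [1.1, -0.3, -1.4]
finger_gap: 0.0172
```

```bash
python3 st.py
```

```text
10.82 [0.483  0.1266 0.1941] tip 0.1054 F [ 1.1 -0.3 -1.4] M [ 0.101  0.001 -0.013] 0.0172
```

The tip is 4.6 mm under the lid top with no contact force, so it's through the hole. Going on down to search for the latch.

Request:
move_arm(motion=[[[0,0.08,0],[0,0,0]],[[0,0.08,0],[0,0,0]],[[0,0.08,0],[0,0,0]],[[0,0.08,0],[0,0,0]],[[0,0.08,0],[0,0,0]],[[0,0,0],[0,0,0]]])

```text
time_s: 11.32
position: [0.4829, 0.1266, 0.1859]
eef_rot: [-0.707, 0.707, -0.0, -0.0]
ft_force: [0.4, -0.1, -1.5]
finger_gap: 0.0171
```

Request:
move_arm(motion=[[[0,0.05,0],[0,0,0]],[[0,0.05,0],[0,0,0]],[[0,0.05,0],[0,0,0]],[[0,0,0],[0,0,0]]])

```text
time_s: 11.65
position: [0.4831, 0.1266, 0.183]
eef_rot: [-0.707, 0.707, 0.0, -0.0]
ft_force: [-0.0, -0.0, -1.2]
finger_gap: 0.0173
```

```bash
python3 st.py
```

```text
11.65 [0.4831 0.1266 0.183 ] tip 0.0943 F [-0.  -0.  -1.2] M [ 0.063 -0.055 -0.031] 0.0173
```

Request:
move_arm(motion=[[[0,0.05,0],[0,0,0]],[[0,0.05,0],[0,0,0]],[[0,0.05,0],[0,0,0]],[[0,0,0],[0,0,0]]])

```text
time_s: 11.98
position: [0.4831, 0.1266, 0.1801]
eef_rot: [-0.707, 0.707, 0.0, -0.0]
ft_force: [-0.2, -0.2, -0.2]
finger_gap: 0.0168
```

Request:
move_arm(motion=[[[0,0.05,0],[0,0,0]],[[0,0.05,0],[0,0,0]],[[0,0,0],[0,0,0]]])

```text
time_s: 12.23
position: [0.4833, 0.1267, 0.1783]
eef_rot: [0.707, -0.707, -0.0, -0.0]
ft_force: [0.4, 1.0, 3.7]
finger_gap: 0.0171
```

```bash
python3 st.py
```

```text
12.23 [0.4833 0.1267 0.1783] tip 0.0896 F [0.4 1.  3.7] M [ 0.053 -0.007  0.029] 0.0171
```

Contact with the latch at tip height of about 0.091 (19 mm below the lid). Continuing in small steps.

Request:
move_arm(motion=[[[0,0.05,0],[0,0,0]],[[0,0.05,0],[0,0,0]],[[0,0,0],[0,0,0]]])

```text
time_s: 12.48
position: [0.4833, 0.1266, 0.1763]
eef_rot: [-0.707, 0.707, 0.0, -0.0]
ft_force: [-0.0, 0.2, 4.7]
finger_gap: 0.017
```

```bash
python3 st.py
```

```text
12.48 [0.4833 0.1266 0.1763] tip 0.0876 F [-0.   0.2  4.7] M [-0.013 -0.002  0.01 ] 0.017
```

Request:
move_arm(motion=[[[0,0.04,0],[0,0,0]],[[0,0.04,0],[0,0,0]],[[0,0,0],[0,0,0]]])

```text
time_s: 12.73
position: [0.4834, 0.1266, 0.1747]
eef_rot: [-0.707, 0.707, 0.0, 0.0]
ft_force: [-0.0, 0.8, 5.0]
finger_gap: 0.0169
```

Request:
move_arm(motion=[[[0,0.04,0],[0,0,0]],[[0,0,0],[0,0,0]]])

```text
time_s: 12.9
position: [0.4834, 0.1266, 0.174]
eef_rot: [-0.707, 0.707, 0.0, 0.0]
ft_force: [-1.0, -0.2, 5.4]
finger_gap: 0.0172
```

```bash
cat >> st.py <<'E'
import cv2
from h import *
a=robot.read_camera("side")["color"].astype(int)
# tray bar handle: bright grey pixels in front of the box
m=(a[170:215,195:245].min(2)>150); print("bar",[b for b in blobs(m,(195,170),8)])
cv2.imwrite("pics/last.png",a)
E
python3 st.py; python3 -c "
import cv2;from h import *
a=cv2.imread('pics/side0.png');print(blobs(a[170:215,195:245].min(2)>150,(195,170),8))"
```

```text
12.9 [0.4834 0.1266 0.174 ] tip 0.0853 F [-1.  -0.2  5.4] M [-0.059  0.037  0.027] 0.0172
bar [(29, [214.0, 180.66]), (97, [229.38, 192.39])]
[(176, [224.3, 187.33])][ WARN:0@6.140] global loadsave.cpp:1063 imwrite_ Unsupported depth image for selected encoder is fallbacked to CV_8U.
```

Request:
move_arm(motion=[[[0,0.04,0],[0,0,0]],[[0,0.02,0],[0,0,0]],[[0,0,0],[0,0,0]]])

```text
time_s: 13.2
position: [0.4833, 0.1266, 0.1726]
eef_rot: [-0.707, 0.707, 0.0, -0.0]
ft_force: [0.5, -1.6, 5.7]
finger_gap: 0.0168
```

```bash
python3 st.py 2>/dev/null
```

```text
13.2 [0.4833 0.1266 0.1726] tip 0.0839 F [ 0.5 -1.6  5.7] M [-0.121 -0.023  0.003] 0.0168
bar [(52, [209.65, 183.06]), (114, [220.39, 195.95])]
```

The bar is moving outward, so the latch has let go. I'll hold the latch down for a second.

Request:
move_arm(motion=[[[0,0,0],[0,0,0]],[[0,0,0],[0,0,0]],[[0,0,0],[0,0,0]],[[0,0,0],[0,0,0]],[[0,0,0],[0,0,0]],[[0,0,0],[0,0,0]],[[0,0,0],[0,0,0]],[[0,0,0],[0,0,0]],[[0,0,0],[0,0,0]],[[0,0,0],[0,0,0]],[[0,0,0],[0,0,0]],[[0,0,0],[0,0,0]],[[0,0,0],[0,0,0]],[[0,0,0],[0,0,0]],[[0,0,0],[0,0,0]],[[0,0,0],[0,0,0]]])

```text
time_s: 14.58
position: [0.4833, 0.1266, 0.1727]
eef_rot: [-0.707, 0.707, 0.0, 0.0]
ft_force: [-0.0, -0.1, 6.0]
finger_gap: 0.0172
```

```bash
python3 st.py 2>/dev/null; python3 -c "
import cv2,numpy as np
a=cv2.imread('pics/last.png');b=cv2.imread('pics/side0.png')
r=lambda a:cv2.resize(a[90:230,170:310],(400,400),interpolation=cv2.INTER_CUBIC)
cv2.imwrite('pics/crop6.png',np.hstack([r(b),r(a)]))"
```

```text
14.58 [0.4833 0.1266 0.1727] tip 0.084 F [-0.  -0.1  6. ] M [-0.127  0.057  0.028] 0.0172
bar [(17, [207.71, 184.41]), (126, [212.71, 199.67]), (81, [238.9, 199.06])]
```

View pics/crop6.png

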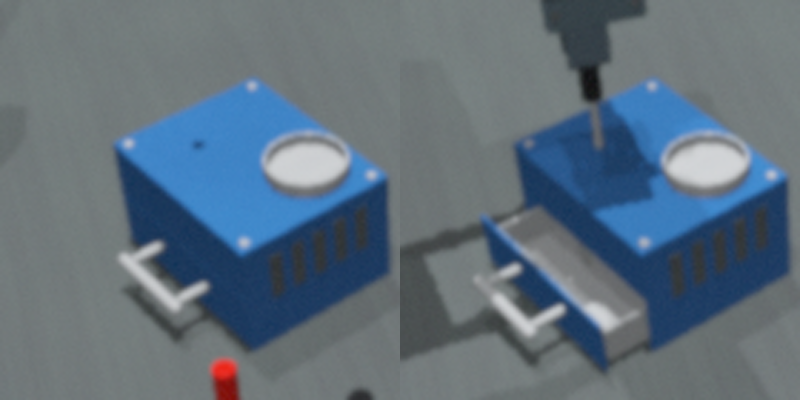

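The tray stands clearly out (bar moved from about (224,187) to (213,200)) and the pin is still in the hole. Withdrawing and returning to the rack.

Request:
move_arm(motion=[[[0,-0.2,0],[0,0,0]],[[0,-0.4,0],[0,0,0]],[[0,-0.4,0],[0,0,0]],[[0,-0.5,0],[0,0,0]],[[0,-0.6,0],[0,0,0]],[[0,-0.7,0],[0,0,0]],[[0,-0.7,0],[0,0,0]],[[0,-0.5,0],[0,0,0]],[[0,-0.15,0],[0,0,0]]])

```text
time_s: 15.38
position: [0.4838, 0.1267, 0.2577]
eef_rot: [0.707, -0.707, -0.001, -0.001]
ft_force: [1.1, 0.1, -1.3]
finger_gap: 0.017
```

Request:
move_arm(motion=[[[0.08,0,-0.5],[0,0,0]],[[0.08,0,-0.8],[0,0,0]],[[0.08,0,-1],[0,0,0]],[[0.08,0,-1],[0,0,0]],[[0.08,0,-1],[0,0,0]],[[0.08,0,-1],[0,0,0]],[[0.08,0,-1],[0,0,0]],[[0.08,0,-1],[0,0,0]],[[0.08,0,-1],[0,0,0]],[[0.08,0,-1],[0,0,0]],[[0.08,0,-1],[0,0,0]],[[0.08,0,-1],[0,0,0]],[[0.08,0,-1],[0,0,0]],[[0.08,0,-1],[0,0,0]],[[0.08,0,-1],[0,0,0]],[[0.08,0,-1],[0,0,0]],[[0.08,0,-1],[0,0,0]],[[0.08,0,-1],[0,0,0]],[[0.08,0,-0.7],[0,0,0]],[[0.05,0,-0.25],[0,0,0]]])

```text
time_s: 17.05
position: [0.5143, -0.2404, 0.255]
eef_rot: [0.707, -0.707, 0.001, -0.0]
ft_force: [-0.6, 0.3, -1.1]
finger_gap: 0.0175
```

Request:
move_arm(motion=[[[0,0,0],[0,0,0]],[[0,0,0],[0,0,0]],[[0,0,0],[0,0,0]],[[0,0,0],[0,0,0]],[[0,0,0],[0,0,0]]])

```text
time_s: 17.47
position: [0.5147, -0.2376, 0.2558]
eef_rot: [0.707, -0.707, -0.001, 0.0]
ft_force: [-0.0, -0.1, -0.9]
finger_gap: 0.0172
```

```bash
python3 st.py 2>/dev/null; python3 - <<'E'
from h import *
from bench import robot
print(plan(robot.state(),(.5146,-.2384,.2),Ro.from_matrix([[1,0,0],[0,0,1],[0,-1,0]])))
a=cv2.imread('pics/last.png'); b=cv2.imread('pics/side3.png')
r=lambda a:cv2.resize(a[160:300,240:340],(400,560),interpolation=cv2.INTER_CUBIC)
cv2.imwrite('pics/crop7.png',np.hstack([r(b),r(a)]))
E
```

```text
17.47 [ 0.5147 -0.2376  0.2558] tip 0.1671 F [-0.  -0.1 -0.9] M [ 0.03  -0.007 -0.036] 0.0172
bar [(242, [228.94, 189.51]), (199, [208.9, 195.55])]
(array([-0.  ,  2.79, -0.03]), array([0.  , 0.01, 0.  ]))
```

View pics/crop7.png

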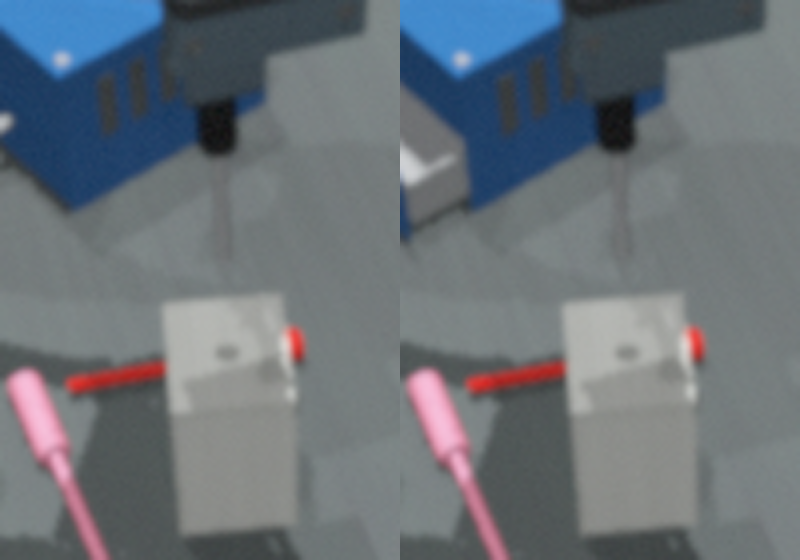

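Tray still out. Pin and rack look just as they did after the lift (pin hanging above the rack hole at crop (627,352)). Lowering along the same line.

Request:
move_arm(motion=[[[0,0.6,-0.03],[0,0,0]],[[0,0.7,0],[0,0,0]],[[0,0.7,0],[0,0,0]],[[0,0.6,0],[0,0,0]],[[0,0.4,0],[0,0,0]],[[0,0.15,0],[0,0,0]],[[0,0,0],[0,0,0]]])

```text
time_s: 18.1
position: [0.5145, -0.2387, 0.1922]
eef_rot: [0.707, -0.707, 0.0, 0.0]
ft_force: [-0.3, 0.2, 0.3]
finger_gap: 0.0172
```

Request:
move_arm(motion=[[[0,0.05,0],[0,0,0]],[[0,0.05,0],[0,0,0]],[[0,0.05,0],[0,0,0]],[[0,0.05,0],[0,0,0]],[[0,0.05,0],[0,0,0]],[[0,0,0],[0,0,0]]])

```text
time_s: 18.6
position: [0.5146, -0.2389, 0.1875]
eef_rot: [0.707, -0.707, -0.0, 0.0]
ft_force: [1.3, 0.3, -0.4]
finger_gap: 0.0171
```

```bash
python3 st.py 2>/dev/null
```

```text
18.6 [ 0.5146 -0.2389  0.1875] tip 0.0988 F [ 1.3  0.3 -0.4] M [ 0.044 -0.013 -0.006] 0.0171
bar [(242, [228.98, 189.52]), (197, [209.04, 195.7])]
```

Tip just below the plate's top with no force. Continuing.

Request:
move_arm(motion=[[[0,0.1,0],[0,0,0]],[[0,0.1,0],[0,0,0]],[[0,0.1,0],[0,0,0]],[[0,0.1,0],[0,0,0]],[[0,0,0],[0,0,0]]])

```text
time_s: 19.07
position: [0.5145, -0.2388, 0.1791]
eef_rot: [0.707, -0.707, 0.0, 0.0]
ft_force: [-0.3, -0.1, -1.0]
finger_gap: 0.0173
```

Request:
move_arm(motion=[[[0,0.3,0],[0,0,0]],[[0,0.5,0],[0,0,0]],[[0,0.5,0],[0,0,0]],[[0,0.5,0],[0,0,0]],[[0,0.5,0],[0,0,0]],[[0,0.4,0],[0,0,0]],[[0,0.2,0],[0,0,0]],[[0,0.1,0],[0,0,0]],[[0,0,0],[0,0,0]]])

```text
time_s: 19.82
position: [0.5146, -0.2389, 0.1192]
eef_rot: [0.707, -0.707, 0.0, 0.0]
ft_force: [0.6, -0.5, -0.3]
finger_gap: 0.0169
```

```bash
python3 st.py 2>/dev/null
```

```text
19.82 [ 0.5146 -0.2389  0.1192] tip 0.0305 F [ 0.6 -0.5 -0.3] M [ 0.015  0.036 -0.006] 0.0169
bar [(240, [228.98, 189.55]), (9, [208.56, 184.11]), (83, [215.67, 201.58])]
```

Request:
move_arm(motion=[[[0,0.1,0],[0,0,0]],[[0,0.1,0],[0,0,0]],[[0,0.04,0],[0,0,0]],[[0,0,0],[0,0,0]]])

```text
time_s: 20.2
position: [0.5146, -0.2389, 0.1148]
eef_rot: [-0.707, 0.707, 0.0, -0.0]
ft_force: [-0.8, 0.4, -0.8]
finger_gap: 0.0172
```

Request:
move_arm(motion=[[[0,0.02,0],[0,0,0]],[[0,0,0],[0,0,0]]])

```text
time_s: 20.37
position: [0.5147, -0.2389, 0.1144]
eef_rot: [-0.707, 0.707, 0.0, -0.0]
ft_force: [0.1, -0.3, -0.6]
finger_gap: 0.0172
```

```bash
python3 st.py 2>/dev/null
```

```text
20.37 [ 0.5147 -0.2389  0.1144] tip 0.0257 F [ 0.1 -0.3 -0.6] M [0.037 0.01  0.037] 0.0172
bar [(240, [228.98, 189.55]), (9, [208.56, 184.11]), (75, [216.19, 201.76])]
```

Shoulder about 0.7 mm above the plate. Two small steps to touch, then release.

Request:
move_arm(motion=[[[0,0.03,0],[0,0,0]],[[0,0,0],[0,0,0]]])

```text
time_s: 20.58
position: [0.5147, -0.2389, 0.1138]
eef_rot: [0.707, -0.707, -0.0, 0.0]
ft_force: [-0.8, 0.5, -0.1]
finger_gap: 0.0175
```

Request:
move_arm(motion=[[[0,0,0],[0,0,0]],[[0,0,0],[0,0,0]],[[0,0,0],[0,0,0]],[[0,0,0],[0,0,0]],[[0,0,0],[0,0,0]],[[0,0,0],[0,0,0]]], grip=0)

```text
time_s: 21.08
position: [0.5147, -0.239, 0.1138]
eef_rot: [-0.707, 0.707, 0.0, -0.0]
ft_force: [0.2, -0.4, -0.3]
finger_gap: 0.0457
```

Request:
move_arm(motion=[[[0,-0.3,0],[0,0,0]],[[0,-0.5,0],[0,0,0]],[[0,-0.7,0],[0,0,0]],[[0,-1,0],[0,0,0]],[[0,-1,0],[0,0,0]],[[0,-1,0],[0,0,0]],[[0,-1,0],[0,0,0]],[[0,-1,0],[0,0,0]],[[0,-0.5,0],[0,0,0]],[[0,0,0],[0,0,0]]])

```text
time_s: 21.92
position: [0.5157, -0.2395, 0.2566]
eef_rot: [-0.706, 0.708, 0.002, 0.001]
ft_force: [-0.9, 0.0, -0.1]
finger_gap: 0.0453
```

Request:
move_arm(motion=[[[0,0,0.6],[0,0,0]],[[0,0,1],[0,0,0]],[[0,0,1],[0,0,0]],[[0,0,1],[0,0,0]],[[0,0,1],[0,0,0]],[[0,0,1],[0,0,0]],[[0,0,1],[0,0,0]],[[0,0,1],[0,0,0]],[[0,0,1],[0,0,0]],[[0,0,1],[0,0,0]],[[0,0,1],[0,0,0]],[[0,0,1],[0,0,0]],[[0,0,1],[0,0,0]],[[0,0,0.5],[0,0,0]],[[0,0,0],[0,0,0]],[[0,0,0],[0,0,0]],[[0,0,0],[0,0,0]]])

```text
time_s: 23.33
position: [0.5144, 0.0225, 0.2534]
eef_rot: [-0.707, 0.707, -0.0, -0.0]
ft_force: [1.0, -0.7, -0.2]
finger_gap: 0.0456
```

```bash
python3 st.py 2>/dev/null; python3 - <<'E'
from h import *
from bench import robot
s=cv2.imread('pics/last.png'); t=robot.read_camera("top")["color"]; cv2.imwrite("pics/topf.png",t)
for n,a,(x0,y0,x1,y1) in (("side",s,(275,215,325,300)),("top",t,(335,205,370,240))): print(n,blobs(a[y0:y1,x0:x1].max(2)<(45 if n=="side" else 80),(x0,y0),10))
t0=cv2.imread("pics/top0.png"); print("top0",blobs(t0[205:240,335:370].max(2)<80,(335,205),10))
r=lambda a:cv2.resize(a,(400,280),interpolation=cv2.INTER_CUBIC)
cv2.imwrite("pics/crop8.png",np.vstack([np.hstack([r(s[100:310,190:490]),r(s[195:300,230:380])]),np.hstack([r(t[100:310,180:480]),r(t[190:260,300:400])])]))
E
```

```text
23.33 [0.5144 0.0225 0.2534] tip 0.1647 F [ 1.  -0.7 -0.2] M [ 0.023  0.029 -0.028] 0.0456
bar [(55, [217.44, 178.89]), (201, [209.12, 195.64]), (37, [228.32, 190.16])]
side [(88, [296.12, 240.22])]
top [(93, [344.24, 224.46]), (33, [352.82, 223.45])]
top0 [(56, [342.02, 227.34]), (33, [352.82, 223.45])]
```

View pics/crop8.png

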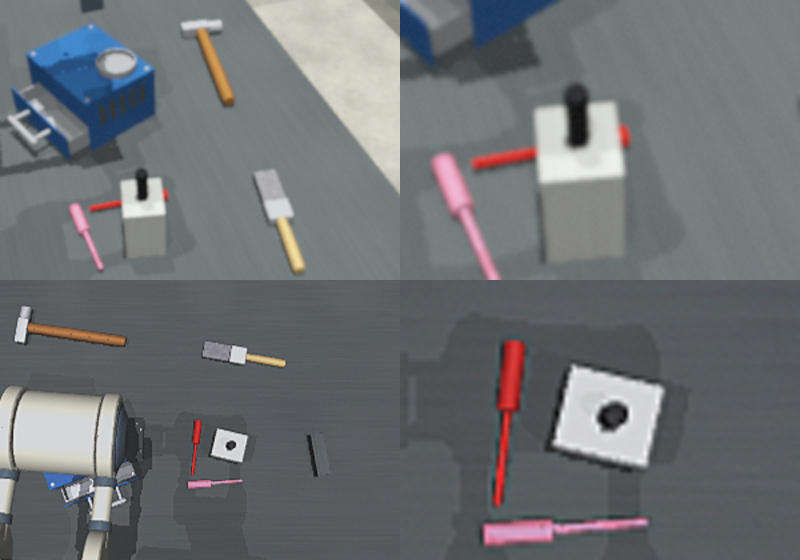

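The final picture shows the black pin upright in the rack: the top blob (352.8,223.5) is the same as at the start, and the side blob is within 0.5 px. The tray bar has shifted about (-15,+8) px, roughly 45 mm. Hammer, brush and angle lie where they were. Handing in.

```bash
python3 -c "
from h import *
print(np.linalg.norm(plane('side',(212.7+.0,135+60.),.034)-plane('side',(212.7+15.4,195-7.7),.034)))
from bench import robot
robot.close_job()"
```

```text
0.04290247889066576
the job is handed in; nothing more can be done
```

I took the black-handled pin from its rack and put it through the lid hole. I pressed the latch in small steps until it let go, about 7 mm of travel at about 6 N on the wrist. After holding it down for about a second I drew the pin out and seated it back in the rack. I handed the job in at about 23 s of the 61 s allowed; the hand-in gives no verdict.

**Last checks:**
- **Tray:** it stands about 43 mm out, judged from the side view against the 35 mm needed.
- **Pin:** it is upright in the rack, at the same place in the top view as at the start and within 0.5 px in the side view.
- **Other objects:** the gripper is open and clear. Hammer, brush and angle iron look unmoved; I judged this by eye and did not measure it.

**What disagreed:**
- **Camera mismatch:** the two cameras differed by 3 to 4 mm in position. I settled the hole position using the held pin as a reference, and the pin went in without contact.
- **Look-alike pins:** the red and pink ones toppled before my first close look at the rack. There was no sign I had touched them, and both stayed on the bench. I first read the red one as lying under the rack, but the top view showed it lying beside it.

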